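# Nudge a flange plate home on its locating pins

## Robot

A 6-joint arm with a two-finger parallel gripper is mounted at the origin on the work surface. World frame = base frame: x ahead of the robot, y to its left, z up, the work surface at z = 0. Lengths are in m, angles in degrees, forces in N, time in s.
With the tool pointing down it reaches from about 0.4 to 0.825 m from the base axis. Payload 7 kg.
Tool frame: the origin (TCP) lies on the centre line of the jaws, within the pads' length; the fingertips stand 11 mm ahead of it and the grasp point (between the pads) lies 8 mm behind it; z points along the fingers, y is the line along which they close (so a half turn about z gives the same grasp; the last joint's range is limited). The gripper opens to 88 mm and grips with 3 to 60 N. Pads are 19 mm wide; open, the fingers measure 130 mm over their backs; the gripper's body (78 mm by 193 mm) begins 47 mm behind the grasp point.
Start: joints at [82.282, 20.546, 0.682, 0, -70.136, -16.507], TCP at [0.277, 0.616, 0.238] pointing down, gripper open.
Joint ranges: [-176.03, 176.03], [-82.01, 121.73], [-58.28, 71.71], [-173.87, 95.51], [-174.79, -0.11], [-173.66, 173.66]. Speed limits (degrees/s): [136.94, 136.94, 172.46, 180, 180, 180].

## Interface

Orientations are given as [roll, pitch, yaw] about the fixed x, y, z axes, in that order (R = Rz(yaw) Ry(pitch) Rx(roll)).
In Python, from plant import r, capture, camera_model, job gives the robot as it stands.
- The arm moves only by the tool drive_tool, never from a script. Its argument "increments" is a list that holds one entry, the list of rows, each a list of 5 numbers: the gripper's target within -1 to 1 (fully open at 1, half-way at 0, shut at -1), then the shift along the tool's x, y, z scaled (see below), then the turn about the tool's z scaled (see below). In form: [[[gripper, tx, ty, tz, roll], ...]]. A call has 1 to 5 rows; each row is the pose to reach, as a shift and turn from the pose commanded when the call began, along the tool's axes at that moment, turning the shorter way round; what a row does not reach only later rows make up. The controller multiplies each number of a shift by 120 mm and each number of a turn by 360 degrees. A row lasts 1/8 s, in which the tool goes at most 62.5 mm and 10.7 degrees, less where a joint would pass 70% of its speed; a pose out of reach is approached as far as the arm can. A call with a number of a shift or a turn outside -1 to 1 is refused whole. A call with a gripper value outside its range is refused whole. The fingers move at their own pace and stop on an object; "squeeze" is the grip in N (left out, the last holds). Time passes only in rows, so rows that repeat a pose let the fingers close. It gives the time, the measured TCP pose, the force, the opening and the grip force at its end, in the units of the state.
- r.get_state(): the state, without advancing time (a new reading comes with each control period).
- capture(name): name is "side" or "top" or "wrist"; returns the picture (480x640x3 uint8, red, green, blue); there is no depth.
- camera_model(name): a dict with "camera_matrix" (3x3 intrinsics, pixels), "rvec" (rotation vector, rad) and "tvec" (3), from world to camera coordinates, as OpenCV has them. Camera axes: x right, y down, z forward; pixel columns grow to the right and rows downward; lengths in m; the calibration is good to about 2 mm. A picture is of the moment at which its call begins: read the wrist's pose just before it. camera_model takes no time and is no camera call; for the wrist camera it gives the pose at the moment of the call.
- job.close_job(): hands the job in; it is judged then, once.
The state is a dict: "time_s": time; "joints": joint angles; "qd": joint speeds; "joint_torque": joint torques, N m; "tcp_pos": TCP position; "eef_rot": TCP orientation; "contact_force": force on the tool from outside, world axes, zero at the start; "moment": the same for the moment, N m; "gripper_width": finger opening in m; "gripper_force": force on a finger pad.
Only numpy, scipy, OpenCV 4.12 (cv2) and the standard library are available. Lean on these libraries where they do the work, as an engineer would, in place of code of your own. Each camera call takes 0.05 s, during which the arm holds its last target. There are 200 camera calls.

## Task

The dark flange plate was put down carelessly and is riding on top of the fixture's two gold locating pins: nudge it sideways with the fingertips until both of its holes drop over the pins and it lies flat on the deck, without ever picking it up. Then press the green part-loaded button fully down and let it spring back. Leave the red emergency stop and everything else on the bench alone.

Things in the scene. Friction and masses are not known exactly. Their poses are not given: they have to be found in the camera images.
- nest: the fixture, fixed to the bench: bright flat aluminium deck on a dark steel flange. Origin at bench height midway between the two pins; x away from the robot's side, y along the line of the pins, z up. Deck top at z = 32 mm, from x = -115 to +95 and y = -125 to +125 mm; the flange (10 mm high) reaches x = -130 to +120, |y| = 145 mm. A steel disc with a dark middle marks the origin on the deck
- sensor (a point): bracket of the proximity sensor at the fixture's far edge, part of the fixture (nest x = +88 to +125 mm, |y| < 20 mm, up to 44 mm above the bench); this point is at nest x = +108 mm at the bracket's top
- pin_round (a point): foot of the gold pin for the round hole, on its axis at deck height (nest x = 0, y = -65 mm). Both pins: 10 mm diameter, 8 mm tall, straight for 3 mm, then tapered to a blunt tip about 3 mm across. Fine red marks at the deck's edges point at the pin centres
- pin_slot (a point): foot of the gold pin for the slotted hole, on its axis at deck height (nest x = 0, y = +65 mm), same size
- plate: loose dark blue-grey steel flange plate, 110 mm (its x) x 170 mm (y) x 6 mm, 0.6 to 0.8 kg, with a 65 mm bore in the middle and round it a collar 76 mm across, 11 mm high above the plate. Origin at the middle of its underside, z up. Home: axes parallel to nest's, origin over nest's origin at deck height; the pin tips then show 2 mm above its top. It slides at about 1 to 6 N
- near_edge (a point): middle of the plate's near long edge, at the underside (plate x = -55 mm). At the start the plate is 24 to 40 mm short of home (towards nest -x), up to 15 mm off along the pins and up to 0.15 rad askew: its near edge lies on the deck and its far part on the pin tips, so it is tilted about 0.09 rad
- hole_round (a point): centre of the plate's round hole (13 mm diameter, bare steel ring round it) at its underside, plate y = -65 mm; belongs on pin_round
- hole_slot (a point): centre of the plate's slotted hole (13 mm across in plate x, 17 mm along plate y, bare steel border) at its underside, plate y = +65 mm; belongs on pin_slot
- loaded (a joint): travel of the green part-loaded button, m: 0 released, 0.006 fully down; it is sprung and returns by itself, fully down takes 5 N
- loaded_top (a point): centre of the top face of the green button (32 mm across, 73 mm above the bench), on the yellow operator's box; it is pressed straight down
- estop (a joint): travel of the red emergency-stop button, m: 0 released; it must not be pressed
- estop_top (a point): centre of the top face of the red emergency stop (40 mm across, 73 mm above the bench), 70 mm from the green button on the same box
- opbox: the yellow operator's box, fixed to the bench, 150 mm (x) x 80 mm (y) x 55 mm tall, on one side of the fixture; green button at its x = -34 mm, red at x = +36 mm; origin at the centre of its underside
- tray: a bystander: fixed blue tray of bushings, 158 x 93 x 50 mm, on the other side of the fixture; origin at the centre of its underside
- bushing_a: a bystander: loose steel bushing, ring 33 mm outside, 21 mm inside, 26 mm tall, standing on the bench; origin at the centre of its underside
- bushing_b: a bystander: second loose steel bushing, same size, standing on the bench; origin at the centre of its underside
- gauge: a bystander: plug gauge standing on end on the bench, 107 mm tall, blue grip 26 mm thick with steel ends; origin at the centre of its underside
- paste: a bystander: jar of assembly paste, 64 mm across, 75 mm tall, orange cap, standing on the bench; origin at the centre of its underside
- wrench: a bystander: steel wrench 170 mm long lying flat on the bench near the robot; origin at mid-length on its underside
- driver: a bystander: red-handled screwdriver 190 mm long lying on the bench near the robot; origin at mid-length on its underside
- scanner: a bystander: black hand-held barcode scanner with a pistol grip, lying on its side, about 120 x 155 x 50 mm; origin on its underside
Things that resemble listed ones, but are neither listed nor needed, are in the scene too. What is meant by the plate is not purple, and is the smaller of those in its own colour.

How it is judged:
By the outcome, as a careful person would: the job done as asked, in the order asked, and still so for the second after the job is handed in, with the robot touching nothing.
It also fails if it takes over 67 s, if anything falls off the work surface, if the arm or the gripper's body presses on something with over 40 N, if the wrist force passes 120 N, or if a joint passes its speed limit or range.

## Working session

There is one attempt and no reset: what is moved stays moved. The work goes in short steps, Python scripts to look and compute and a tool call to move; the robot and the scene stay as the last step left them, time stands still between calls to the robot, and variables do not carry over. Pictures are saved under pics/ and viewed, at most 10 in all, crops included, and the job is handed in when it is done.

Besides the shell and the picture viewer there is one more tool, called after "Call:" as a command line: name --argument value ..., lists and objects as JSON in quotes. drive_tool: Moves the arm, as the interface text tells. Its arguments: {"type":"object","properties":{"increments":{"type":"array"},"squeeze":{"type":"number"}},"required":["increments"]}

```bash
mkdir -p pics; cat > h.py <<'E'
import numpy as np, cv2
from plant import r, capture, camera_model, job
def ray(m,px,z):
    K=np.array(m["camera_matrix"],float);R=cv2.Rodrigues(np.array(m["rvec"],float))[0];t=np.array(m["tvec"],float).ravel()
    px=np.atleast_2d(np.array(px,float)); d=np.c_[px,np.ones(len(px))]@np.linalg.inv(K).T@R
    c=-R.T@t; s=(z-c[2])/d[:,2]; return c+s[:,None]*d
def proj(m,P):
    return cv2.projectPoints(np.atleast_2d(np.array(P,float)),np.array(m["rvec"],float),np.array(m["tvec"],float),np.array(m["camera_matrix"],float),None)[0][:,0]
E
python3 - <<'E'
from h import *
import json
ims={}
for n in("top","side"):
    im=capture(n);cv2.imwrite(f"pics/{n}0.png",im[:,:,::-1]);m=camera_model(n)
    R=cv2.Rodrigues(np.array(m["rvec"],float))[0];print(n,-R.T@np.array(m["tvec"]).ravel(),np.array(m["camera_matrix"])[0,0],R[2])
print(r.get_state())
E
```

```text
top [0.30269931 0.05746586 1.35001969] 439.23547041399166 [ 0.15712318 -0.0204289  -0.9873677 ]
side [ 0.23032476 -0.79078009  0.96787072] 530.5356191343959 [ 0.23131759  0.67661999 -0.69905476]
{'time_s': 0.1, 'joints': array([ 8.22821651e+01,  2.05857721e+01,  6.39833447e-01, -1.59362798e-02,
       -7.01358080e+01, -1.65069002e+01]), 'qd': array([-0.07589483, -0.07670667,  0.06340494, -0.04941922, -0.04255428,
        0.08995287]), 'joint_torque': array([-7.02230500e-04, -5.84162629e+01,  2.93749666e+01,  7.01552868e+00,
        1.01940637e-02, -3.53304790e-05]), 'tcp_pos': array([0.27682613, 0.61517345, 0.23674578]), 'eef_rot': array([ 1.79917365e+02, -8.86399445e-03, -2.42301544e+01]), 'contact_force': array([-0.76525843, -0.23497803,  0.12185756]), 'moment': array([ 0.01015072, -0.01024782,  0.02443239]), 'gripper_force': 0.0, 'gripper_width': 0.08785668760239063}
```

View pics/top0.png

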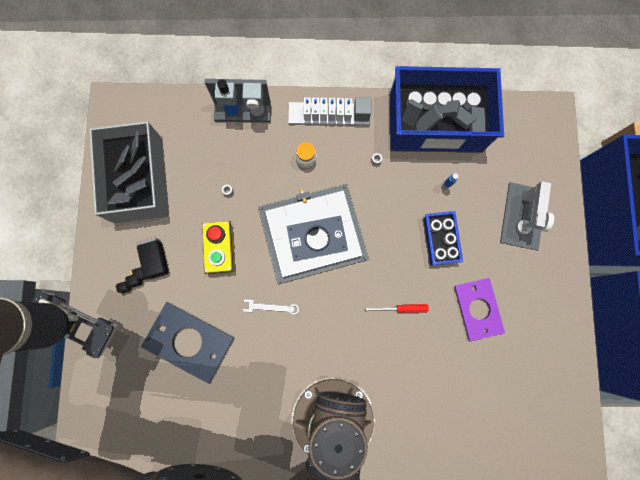

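View pics/side0.png

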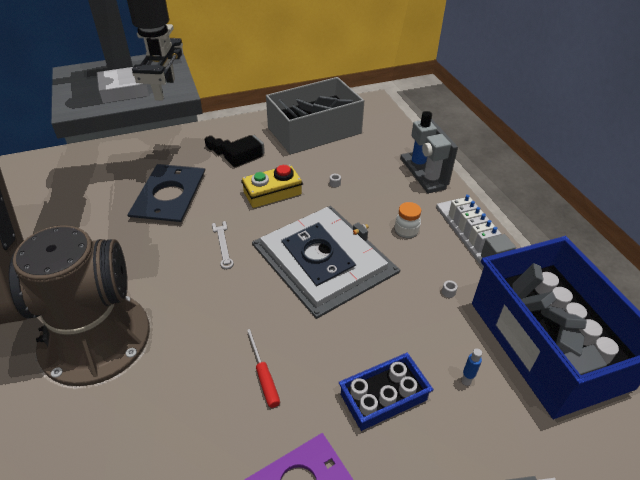

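The top view shows the nest near (314,235) with the dark plate on it, collar at (317,238). The green button is at (217,257) and the red at (215,233), both on the robot's left. The side view agrees: plate at (318,251), green (260,178), red (284,173). Next I measure these.

```bash
cat > nest.py <<'E'
from h import *
def quad(mask):
    c=max(cv2.findContours(mask,cv2.RETR_EXTERNAL,cv2.CHAIN_APPROX_NONE)[0],key=cv2.contourArea)
    h=cv2.convexHull(c)
    q=cv2.approxPolyDP(h,0.05*cv2.arcLength(h,True),True)[:,0].astype(float)
    # refine: fit line to contour pts near each side
    pts=c[:,0].astype(float);L=[]
    for i in range(len(q)):
        a,b=q[i],q[(i+1)%len(q)];u=(b-a)/np.linalg.norm(b-a);n=np.array([-u[1],u[0]])
        s=(pts-a)@u;d=(pts-a)@n;k=(abs(d)<2.5)&(s>5)&(s<np.linalg.norm(b-a)-5)
        vx,vy,x,y=cv2.fitLine(pts[k].astype(np.float32),cv2.DIST_HUBER,0,.01,.01).ravel();L.append(np.cross([x,y,1],[x+vx,y+vy,1]))
    o=[]
    for i in range(len(q)):
        p=np.cross(L[i-1],L[i]);o.append(p[:2]/p[2])
    return np.array(o)
E
python3 - <<'E'
from nest import *
tiles=[]
for n,(cx,cy) in dict(top=(314,235),side=(322,255)).items():
    im=cv2.imread(f"pics/{n}0.png");m=camera_model(n);hsv=cv2.cvtColor(im,cv2.COLOR_BGR2HSV)
    roi=np.zeros(im.shape[:2],np.uint8);cv2.rectangle(roi,(cx-75,cy-65),(cx+80,cy+65),255,-1)
    w=cv2.inRange(hsv,(0,0,175),(179,45,255))&roi
    w=cv2.morphologyEx(w,cv2.MORPH_OPEN,np.ones((2,2)))
    q=quad(w);P=ray(m,q,.032);print(n,q.round(1).tolist(),P.round(4).tolist(),"sides",np.linalg.norm(P-np.roll(P,-1,0),axis=1).round(4),"c",P.mean(0))
    for nm,lo,hi in(("green",(45,90,60),(85,255,255)),("red",(0,150,90),(6,255,255))):
        k=cv2.inRange(hsv,lo,hi);_,_,st,ce=cv2.connectedComponentsWithStats(k)
        for i in range(1,len(st)):
            if 60<st[i,4]<900: print(nm,st[i],ce[i].round(1),ray(m,ce[i],.073).round(4))
    tiles.append(cv2.resize(im[cy-65:cy+65,cx-70:cx+80],None,fx=4,fy=4,interpolation=cv2.INTER_CUBIC)[:, :])
cv2.imwrite("pics/crop_top.png",tiles[0]);cv2.imwrite("pics/crop_side.png",tiles[1])
E
```

```text
top [[395.0, 303.2], [239.9, 222.5], [240.4, 171.8], [395.0, 170.9]] [[0.3404, -0.185, 0.032], [0.5795, 0.2861, 0.032], [0.7406, 0.291, 0.032], [0.7517, -0.1915, 0.032]] sides [0.5284 0.1612 0.4826 0.4113] c [0.60307285 0.0501446  0.032     ]
green [211 252  10  10  84] [215.6 256.7] [[0.4683 0.3456 0.073 ]]
red [208 227  14  14 154] [214.4 233.2] [[0.5379 0.3526 0.073 ]]
red [397 304  32   9 254] [412.6 308. ] [[ 0.3261 -0.2285  0.073 ]]
side [[327.8, 208.1], [387.8, 263.2], [317.6, 301.4], [261.9, 238.4]] [[0.6167, 0.2043, 0.032], [0.6846, -0.0299, 0.032], [0.4865, -0.086, 0.032], [0.4201, 0.1491, 0.032]] sides [0.2438 0.2058 0.2443 0.2043] c [0.55196447 0.05940629 0.032     ]
green [254 172  11   9  81] [259.3 176.1] [[0.4677 0.3448 0.073 ]]
red [276 165  15  10 121] [283.  169.6] [[0.5376 0.3524 0.073 ]]
red [256 362  24  45 547] [267.4 384.7] [[ 0.3205 -0.2745  0.073 ]]
```

View pics/crop_top.png

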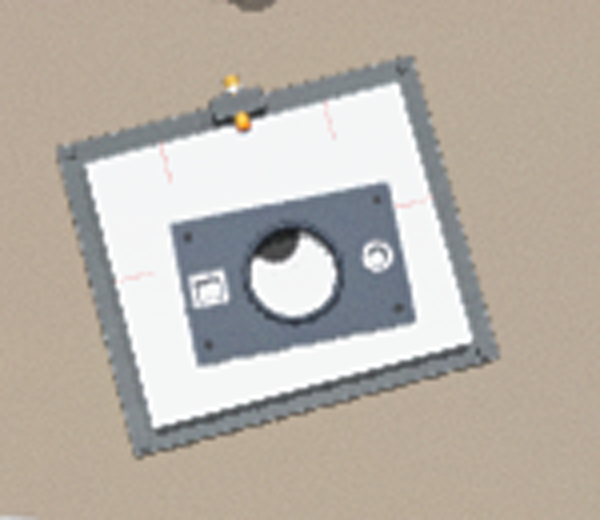

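The crop shows the plate short of home (towards the bottom) and slightly askew. The slot is at crop (208,290) and the round hole at (377,256). The red marks point at the pins, at about (150,274) and (400,205).

```bash
cat > meas.py <<'E'
from nest import *
def run(n,c,half=(75,65)):
    im=cv2.imread(f"pics/{n}0.png");m=camera_model(n);hsv=cv2.cvtColor(im,cv2.COLOR_BGR2HSV);cx,cy=c
    roi=np.zeros(im.shape[:2],np.uint8);cv2.rectangle(roi,(cx-half[0],cy-half[1]),(cx+half[0],cy+half[1]),255,-1)
    w=cv2.inRange(im,(215,215,215),(255,255,255))&roi
    q=quad(w);P=ray(m,q,.032);print(n,"deck",P[:,:2].round(4).tolist(),np.linalg.norm(P-np.roll(P,-1,0),axis=1).round(4),P.mean(0))
    fill=np.zeros_like(w);cv2.fillConvexPoly(fill,q.astype(int),255);fill=cv2.erode(fill,np.ones((5,5)))
    d=cv2.inRange(hsv,(0,0,0),(179,255,150))&fill
    d=cv2.morphologyEx(d,cv2.MORPH_OPEN,np.ones((3,3)))
    k=quad(d);A=ray(m,k,.038);B=ray(m,k,.048);print("plate px",k.round(1).tolist());print(A[:,:2].round(4).tolist(),B[:,:2].round(4).tolist())
if __name__=="__main__":
    run("top",(314,235));run("side",(325,255))
E
python3 meas.py
```

```text
top deck [[0.6843, -0.0271], [0.4862, -0.0842], [0.4184, 0.1527], [0.6163, 0.2093]] [0.2062 0.2465 0.2058 0.246 ] [0.55131252 0.06269118 0.032     ]
plate px [[339.5, 216.0], [346.8, 249.6], [294.1, 260.1], [287.0, 226.2]]
[[0.6032, -0.0176], [0.4995, -0.0401], [0.4654, 0.1184], [0.5689, 0.1419]] [[0.6009, -0.017], [0.498, -0.0393], [0.4642, 0.1179], [0.5669, 0.1413]]Traceback (most recent call last):
  File "meas.py", line 12, in <module>
    run("top",(314,235));run("side",(325,255))
                         ~~~^^^^^^^^^^^^^^^^^^
  File "meas.py", line 6, in run
    q=quad(w);P=ray(m,q,.032);print(n,"deck",P[:,:2].round(4).tolist(),np.linalg.norm(P-np.roll(P,-1,0),axis=1).round(4),P.mean(0))
  File "nest.py", line 3, in quad
    c=max(cv2.findContours(mask,cv2.RETR_EXTERNAL,cv2.CHAIN_APPROX_NONE)[0],key=cv2.contourArea)
ValueError: max() iterable argument is empty
```

Call:
drive_tool --increments '[[[1,0,0,-0.5,0],[1,0,0,-1,0]]]'

```text
time_s: 0.35
tcp_pos: [0.2768, 0.6151, 0.358]
eef_rot: [179.9, -0.0, -24.2]
contact_force: [-0.4, 0.6, 0.6]
gripper_width: 0.0878
gripper_force: 0.0
```

Call:
drive_tool --increments '[[[1,0.28,0.32,0,0],[1,0.56,0.64,0,0],[1,0.84,0.96,0,0]]]'

```text
time_s: 0.72
tcp_pos: [0.3217, 0.4675, 0.3572]
eef_rot: [180.0, 0.0, -24.2]
contact_force: [-0.5, -0.4, 0.1]
gripper_width: 0.0877
gripper_force: 0.0
```

Call:
drive_tool --increments '[[[1,0.28,0.32,0,0],[1,0.56,0.64,0,0],[1,0.84,0.96,0,0]]]'

```text
time_s: 1.1
tcp_pos: [0.3663, 0.3209, 0.3574]
eef_rot: [180.0, 0.0, -24.2]
contact_force: [0.7, 0.3, -0.6]
gripper_width: 0.0875
gripper_force: 0.0
```

Call:
drive_tool --increments '[[[1,0.28,0.32,0,0],[1,0.56,0.64,0,0],[1,0.84,0.96,0,0]]]'

```text
time_s: 1.48
tcp_pos: [0.4109, 0.1746, 0.3575]
eef_rot: [-180.0, 0.0, -24.2]
contact_force: [1.2, -1.0, -0.3]
gripper_width: 0.0873
gripper_force: 0.0
```

Call:
drive_tool --increments '[[[1,0.28,0.32,0,-0.028],[1,0.56,0.64,0,-0.056],[1,0.84,0.96,0,-0.084],[1,0.84,0.96,0,-0.112],[1,0.84,0.96,0,-0.112]]]'

```text
time_s: 2.1
tcp_pos: [0.4555, 0.0291, 0.3572]
eef_rot: [-180.0, 0.0, 16.0]
contact_force: [0.8, -0.1, 0.5]
gripper_width: 0.0877
gripper_force: 0.0
```

```bash
python3 - <<'E'
from h import *
m=camera_model("wrist");s=r.get_state();im=capture("wrist");cv2.imwrite("pics/wrist0.png",im[:,:,::-1])
R=cv2.Rodrigues(np.array(m["rvec"],float))[0];print(s["tcp_pos"],s["eef_rot"],s["joints"],-R.T@np.array(m["tvec"]).ravel(),R[2],np.array(m["camera_matrix"])[0,0],proj(m,[.5612,.0645,.032]))
im=capture("side");cv2.imwrite("pics/side1.png",im[:,:,::-1])
E
```

```text
[0.4554714  0.02908844 0.35724701] [-1.79998580e+02  3.88637637e-02  1.59729113e+01] [ 2.84956261e+01 -4.11338893e+00 -1.33645508e+01 -9.94106242e-03
 -8.07864696e+01  7.74788796e+01] [0.52776622 0.05072134 0.50419542] [-0.26859905 -0.07629495 -0.96022582] 389.937247976853 [[308.49021306  93.62251636]]
```

View pics/wrist0.png

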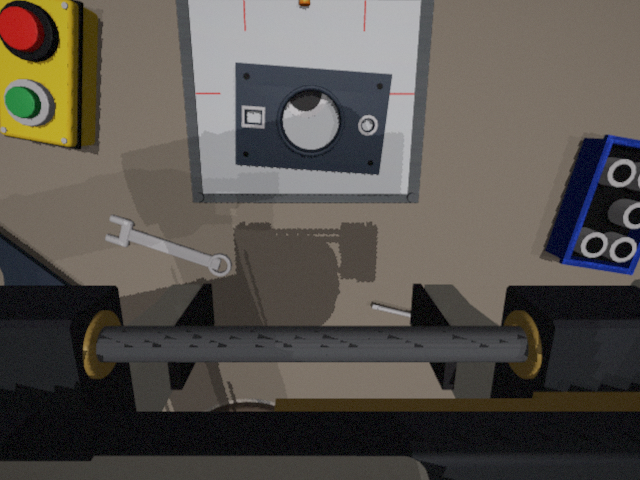

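The wrist view shows the red marks: sideways ones on row ~93, upright ones at columns 245 and 365. The slot is at (254,117), the round hole at (368,125), and the bore at about (310,122). I fit all of these by code.

```bash
cat > wr.py <<'E'
from nest import *
import sys
def measure(im,m,verbose=True):
    hsv=cv2.cvtColor(im,cv2.COLOR_BGR2HSV);b=im.astype(int)
    red=((b[:,:,2]-b[:,:,1]>25)&(b[:,:,2]-b[:,:,0]>25)&(b[:,:,2]>150)&(abs(b[:,:,1]-b[:,:,0])<25)).astype(np.uint8)
    n,l,st,ce=cv2.connectedComponentsWithStats(red,connectivity=8);M=[]
    for i in range(1,n):
        x,y,w,h,a=st[i]
        if 170<x<440 and 0<=y<230 and max(w,h)>9 and min(w,h)<5:
            p=np.argwhere(l==i)[:,::-1].astype(float);wt=(b[:,:,2]-b[:,:,1])[l==i]
            e=ray(m,p,.032)[:,:2];M.append((w>h,np.average(e,axis=0,weights=wt)));print("mark",st[i],M[-1][1].round(4))
    w=cv2.inRange(im,(140,140,140),(255,255,255));roi=np.zeros_like(w);roi[0:215,180:440]=255
    w=cv2.morphologyEx(w&roi,cv2.MORPH_OPEN,np.ones((3,3)))
    return red,M
if __name__=="__main__":
    im=cv2.imread("pics/wrist0.png");m=camera_model("wrist");measure(im,m)
    d=(im.max(2)<110).astype(np.uint8);d[:50]=0;d[190:]=0;d[:,:215]=0;d[:,400:]=0
    d=cv2.morphologyEx(d,cv2.MORPH_OPEN,np.ones((3,3)))
    k=quad(d);print("plate px",k.round(1).tolist());A=ray(m,k,.038);B=ray(m,k,.048);print(A[:,:2].round(4).tolist(),B[:,:2].round(4).tolist())
    for bx in((240,105,270,130),(356,112,381,138)):
        g=(im[bx[1]:bx[3],bx[0]:bx[2]].min(2)>120).astype(np.uint8)
        c=max(cv2.findContours(g,cv2.RETR_EXTERNAL,cv2.CHAIN_APPROX_NONE)[0],key=cv2.contourArea);(cx,cy),sz,_=cv2.minAreaRect(c)
        print("hole",cx+bx[0],cy+bx[1],sz,ray(m,(cx+bx[0],cy+bx[1]),.043)[0,:2].round(4))
E
python3 wr.py
```

```text
mark [243   0   3  31  60] [0.6191 0.1542]
mark [363   0   3  32  60] [0.6546 0.0291]
mark [195  92  26   3  72] [0.5305 0.1761]
mark [390  93  24   2  48] [ 0.5904 -0.0362]
plate px [[236.0, 63.1], [390.7, 74.8], [377.9, 173.7], [236.0, 164.0]]
[[0.5694, 0.1506], [0.6047, -0.0171], [0.4976, -0.0382], [0.4626, 0.1263]] [[0.5685, 0.1485], [0.6031, -0.0157], [0.4982, -0.0363], [0.464, 0.1247]]
hole 252.88965511322021 116.37586212158203 (22.960309982299805, 21.668426513671875) [0.5202 0.1189]
hole 367.5 124.5 (19.0, 19.0) [ 0.5472 -0.0082]
```

Call:
drive_tool --increments '[[[1,0,0,0.5,0],[1,0,0,1,0]]]'

```text
time_s: 2.45
tcp_pos: [0.4556, 0.031, 0.2366]
eef_rot: [-180.0, -0.1, 16.0]
contact_force: [1.3, 0.4, 0.2]
gripper_width: 0.0875
gripper_force: 0.0
```

Call:
drive_tool --increments '[[[1,0,0,0.5,0],[1,0,0,1,0]]]'

```text
time_s: 2.7
tcp_pos: [0.4555, 0.0309, 0.1163]
eef_rot: [-180.0, -0.1, 16.0]
contact_force: [1.0, 0.2, -0.0]
gripper_width: 0.0879
gripper_force: 0.0
```

Call:
drive_tool --increments '[[[1,0,0,0.3,0],[1,0,0,0.55,0],[1,0,0,0.59,0],[1,0,0,0.59,0]]]'

```text
time_s: 3.2
tcp_pos: [0.4559, 0.0305, 0.0473]
eef_rot: [180.0, -0.0, 16.1]
contact_force: [0.4, 0.2, 0.4]
gripper_width: 0.0875
gripper_force: 0.0
```

```bash
python3 - <<'E'
from h import *
s=r.get_state();im=capture("wrist");cv2.imwrite("pics/wrist1.png",im[:,:,::-1]);print(s["tcp_pos"],s["contact_force"])
E
```

```text
[0.45593652 0.03052583 0.04725554] [0.40581414 0.17110555 0.39328047]
```

View pics/wrist1.png

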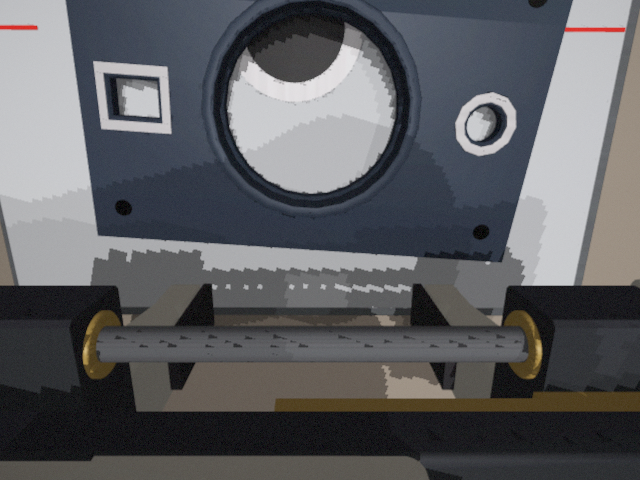

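The wrist view from low down shows the fingers short of the near edge (corners about (98,235) and (500,262)), with both holes clearly visible. Now I lower 2.5 mm and push.

Call:
drive_tool --increments '[[[1,0,0,0.02,0],[1,0.06,0,0.02,0],[1,0.11,0,0.02,0],[1,0.15,0,0.02,0],[1,0.19,0,0.02,0]]]'

```text
time_s: 3.88
tcp_pos: [0.474, 0.0339, 0.044]
eef_rot: [179.9, 0.5, 16.0]
contact_force: [-12.1, -5.4, 16.5]
gripper_width: 0.0877
gripper_force: 8.7
```

Call:
drive_tool --increments '[[[1,0.025,0,0,0],[1,0.05,0,0,0],[1,0.075,0,0,0],[1,0.075,0,0,0]]]'

```text
time_s: 4.38
tcp_pos: [0.4838, 0.0369, 0.044]
eef_rot: [179.9, 0.3, 16.0]
contact_force: [-7.9, -5.0, 7.2]
gripper_width: 0.0874
gripper_force: 5.0
```

```bash
python3 - <<'E'
from h import *
s=r.get_state();im=capture("wrist");cv2.imwrite("pics/wrist2.png",im[:,:,::-1]);print(s["tcp_pos"],s["contact_force"])
E
```

```text
[0.48375915 0.03694079 0.04398603] [-7.87273049 -5.00243319  7.24762888]
```

View pics/wrist2.png

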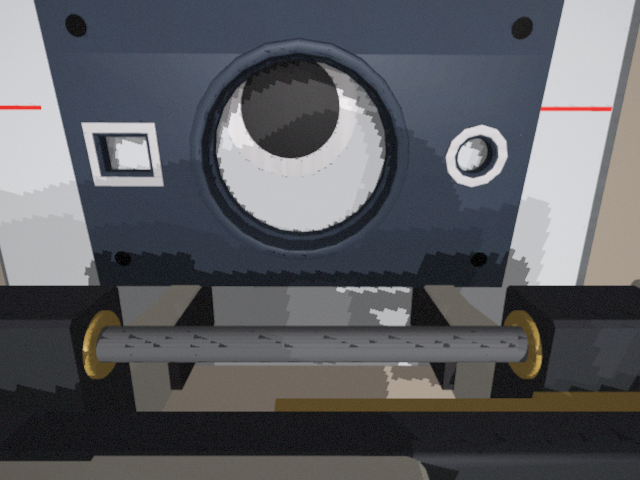

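The plate is now square: slot (127,154), round hole (476,155). The pin line is on row 107, and the dark disc marking the origin is at (290,107). I compute the offsets.

```bash
cat > off.py <<'E'
from h import *
import sys
def off(name,boxS,boxR,bore,m,zt=.043,vec=None):
    im=cv2.imread(name);b=im.astype(int)
    red=(b[:,:,2]-np.maximum(b[:,:,1],b[:,:,0])>60)
    L=[]
    for sl in((0,200),(480,640)):
        k=np.argwhere(red);k=k[(k[:,1]>=sl[0])&(k[:,1]<sl[1])&(k[:,0]<280)];L.append(ray(m,k[:,::-1].mean(0),.032)[0,:2])
    u=(L[0]-L[1]);u/=np.linalg.norm(u);x=np.array([u[1],-u[0]]);P=[]
    for bx in(boxS,boxR):
        g=(im[bx[1]:bx[3],bx[0]:bx[2]].min(2)>125).astype(np.uint8)
        c=max(cv2.findContours(g,cv2.RETR_EXTERNAL,cv2.CHAIN_APPROX_NONE)[0],key=cv2.contourArea);(cx,cy),sz,_=cv2.minAreaRect(c)
        P.append(ray(m,(cx+bx[0],cy+bx[1]),zt)[0,:2]);print("hole",(cx+bx[0],cy+bx[1]),sz)
    h=cv2.cvtColor(im,cv2.COLOR_BGR2GRAY);bx=bore
    g=(h[bx[1]:bx[3],bx[0]:bx[2]]<75).astype(np.uint8)
    g=cv2.morphologyEx(g,cv2.MORPH_OPEN,np.ones((15,15)))
    c=max(cv2.findContours(g,cv2.RETR_EXTERNAL,cv2.CHAIN_APPROX_NONE)[0],key=cv2.contourArea);q=c[:,0].astype(float)+bx[:2]
    (dx,dy),rr=cv2.minEnclosingCircle(q.astype(np.float32));O=ray(m,(dx,dy),.032)[0,:2];print("disc",dx,dy,rr)
    d=P[0]-P[1];print("hole dist",np.linalg.norm(d),"yaw nest",np.degrees(np.arctan2(-u[0],u[1])),"plate rel",np.degrees(np.arctan2(d@x,d@u)))
    mid=(P[0]+P[1])/2;M=(L[0]+L[1])/2
    print("mid rel: x (marks)",((mid-M)@x).round(4)," x (disc)",((mid-O)@x).round(4)," y (disc)",((mid-O)@u).round(4),"marks y lvl",[((l-O)@u).round(4) for l in L],"origin",O)
if __name__=="__main__":
    off("pics/wrist2.png",(75,115,170,195),(440,118,515,192),(225,60,370,170),camera_model("wrist"))
E
python3 off.py
```

```text
hole (122.0, 154.0) (64.0, 82.0)
hole (476.47058868408203, 155.38235473632812) (56.293453216552734, 65.94686126708984)
disc 287.8702697753906 111.37297058105469 48.70488357543945
hole dist 0.13139496781337473 yaw nest 15.906223817464051 plate rel 0.1206574262954013
mid rel: x (marks) -0.0168  x (disc) -0.0156  y (disc) -0.0047 marks y lvl [np.float64(0.1032), np.float64(-0.111)] origin [0.55882246 0.06917334]
```

Call:
drive_tool --increments '[[[1,-0.04,0,0,0],[1,-0.04,0,-0.4,0],[1,0.3,-0.03,-0.4,0],[1,0.538,-0.045,-0.4,0],[1,0.538,-0.045,-0.4,0]]]'

```text
time_s: 5.05
tcp_pos: [0.5489, 0.0627, 0.0924]
eef_rot: [-180.0, -0.1, 16.1]
contact_force: [-0.4, -0.4, -0.7]
gripper_width: 0.0876
gripper_force: 0.0
```

Call:
drive_tool --increments '[[[1,0,0,0.15,0],[1,0,0,0.27,0],[1,0,0,0.27,0]]]'

```text
time_s: 5.42
tcp_pos: [0.5456, 0.0613, 0.0588]
eef_rot: [180.0, 0.1, 16.1]
contact_force: [-0.8, -0.6, -0.1]
gripper_width: 0.0876
gripper_force: 0.0
```

Call:
drive_tool --increments '[[[1,0,-0.025,0,0],[1,0,-0.045,0,0],[1,0,-0.06,0,0],[1,0,-0.07,0,0],[1,0,-0.07,0,0]]]'

```text
time_s: 6.05
tcp_pos: [0.5445, 0.0698, 0.0603]
eef_rot: [180.0, -0.0, 16.1]
contact_force: [0.3, -3.2, 2.1]
gripper_width: 0.0879
gripper_force: 1.9
```

```bash
python3 - <<'E'
from h import *
s=r.get_state();print(s["tcp_pos"],s["contact_force"])
a=capture("wrist");im=capture("side");a=a[:,:,::-1];im=im[:,:,::-1]
cv2.imwrite("pics/wrist3.png",a);cv2.imwrite("pics/side3.png",im)
c=cv2.resize(im[190:320,245:405],None,fx=2.5,fy=2.5,interpolation=cv2.INTER_CUBIC)
b=cv2.resize(a,(400,300));o=np.zeros((325,800,3),np.uint8);o[:300,:400]=b;o[:325,400:]=c;cv2.imwrite("pics/c3.png",o)
E
```

```text
[0.54445265 0.06975992 0.0603264 ] [ 0.27548053 -3.19404651  2.07342657]
```

View pics/c3.png

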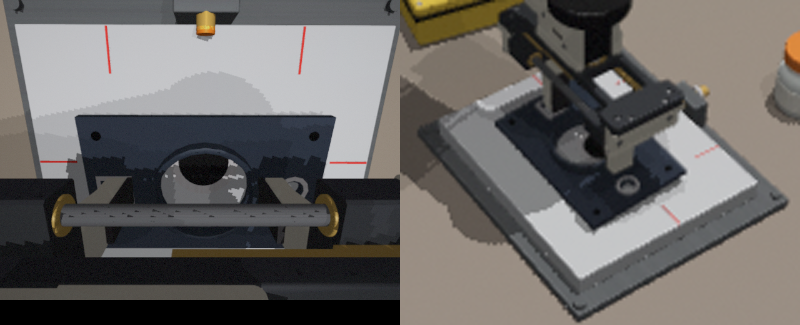

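The wrist view now shows both upright marks and the plate's far corners, at about (125,186) and (538,186) full-size. The finger is touching the collar with 3 N. I measure the y offset from these.

```bash
cat > off2.py <<'E'
from h import *
def off2(name,m,zf,rows=(100,260),cols=(90,580),pr=True):
    im=cv2.imread(name);b=im.astype(int);red=(b[:,:,2]-np.maximum(b[:,:,1],b[:,:,0])>60).astype(np.uint8)
    n,l,st,ce=cv2.connectedComponentsWithStats(red);V=[];H=[]
    for i in range(1,n):
        x,y,w,h,a=st[i]
        if a<30 or y>300: continue
        p=np.argwhere(l==i)[:,::-1].astype(float);e=ray(m,p,.032)[:,:2]
        (V if h>w*2 else H if w>2*h else []).append((x,e.mean(0)))
    V=[v for _,v in sorted(V,key=lambda t:t[0])];H=[v for _,v in sorted(H,key=lambda t:t[0])]
    print("V",np.round(V,4).tolist(),"sep",np.linalg.norm(V[0]-V[-1]),"H",np.round(H,4).tolist())
    u=H[0]-H[-1] if len(H)>1 else V[0]-V[-1];u/=np.linalg.norm(u);x=np.array([u[1],-u[0]])
    O=(np.mean(V,0)@u)*u+(np.mean(H,0)@x)*x
    g=cv2.GaussianBlur(im.max(2),(3,3),0)
    # far edge: per column first dark row; ends: per row first/last dark col
    d=(g<95);R0,R1=rows;C0,C1=cols
    mid=(C0+C1)//2
    fr=[(c,R0+np.argmax(d[R0:R1,c])) for c in range(mid-130,mid+130,4)]
    fl=cv2.fitLine(np.array(fr,np.float32),cv2.DIST_HUBER,0,.01,.01).ravel()
    er=int(np.median([q[1] for q in fr]));L=[];Rr=[]
    for rr in range(er+6,er+45,2):
        k=np.flatnonzero(d[rr,C0:C1]);
        # walk outward from plate interior
        c=mid-130
        while d[rr,c]: c-=1
        L.append((c+.5,rr)); c=mid+130
        while d[rr,c]: c+=1
        Rr.append((c-.5,rr))
    def ix(a,pts):
        q=cv2.fitLine(np.array(pts,np.float32),cv2.DIST_HUBER,0,.01,.01).ravel()
        A=np.cross([a[2],a[3],1],[a[2]+a[0],a[3]+a[1],1]);B=np.cross([q[2],q[3],1],[q[2]+q[0],q[3]+q[1],1]);p=np.cross(A,B);return p[:2]/p[2]
    cl,cr=ix(fl,L),ix(fl,Rr);P=ray(m,[cl,cr],zf)[:,:2];e=P[0]-P[1]
    print("corners",cl,cr,"len",np.linalg.norm(e),"rel yaw",np.degrees(np.arctan2(e@x,e@u)),"far-edge mid x,y in nest",((P.mean(0)-O)@x).round(4),((P.mean(0)-O)@u).round(4),"O",O,"yaw",np.degrees(np.arctan2(-u[0],u[1])))
if __name__=="__main__":
    import sys
    off2(sys.argv[1],camera_model("wrist"),float(sys.argv[2]))
E
python3 off2.py pics/wrist3.png .048
```

```text
V [[0.6188, 0.153], [0.6543, 0.028]] sep 0.12995729023423666 H [[0.5299, 0.1759], [0.6481, 0.0931], [0.5904, -0.037]]
corners [118.92377871 183.31604517] [536.72671381 185.49635224] len 0.17066567560890977 rel yaw 0.08742258843501365 far-edge mid x,y in nest 0.0074 -0.0002 O [0.58953046 0.07714964] yaw 15.875635350609947
```

Call:
drive_tool --increments '[[[1,0,0.05,0,0],[1,0,0.05,-0.3,0],[1,-0.3,0.05,-0.3,0],[1,-0.625,0.05,-0.3,0],[1,-0.625,0.05,-0.3,0]]]'

```text
time_s: 6.78
tcp_pos: [0.4716, 0.0426, 0.096]
eef_rot: [-179.9, 0.0, 16.1]
contact_force: [0.6, -0.3, -0.3]
gripper_width: 0.0876
gripper_force: 0.0
```

Call:
drive_tool --increments '[[[1,0,0,0.2,0],[1,0,0,0.4,0],[1,0,0,0.41,0],[1,0,0,0.41,0]]]'

```text
time_s: 7.28
tcp_pos: [0.4746, 0.0436, 0.0471]
eef_rot: [180.0, -0.0, 16.1]
contact_force: [0.3, 0.2, 1.1]
gripper_width: 0.0874
gripper_force: 0.0
```

Call:
drive_tool --increments '[[[1,0.04,0,0.012,0],[1,0.08,0,0.012,0],[1,0.11,0,0.012,0],[1,0.135,0,0.012,0],[1,0.16,0,0.012,0]]]'

```text
time_s: 7.9
tcp_pos: [0.4879, 0.0463, 0.0453]
eef_rot: [179.9, 0.5, 16.0]
contact_force: [-16.1, -4.2, 17.2]
gripper_width: 0.0878
gripper_force: 10.5
```

```bash
python3 - <<'E'
from h import *
s=r.get_state();print(s["tcp_pos"],s["contact_force"])
a=capture("wrist")[:,:,::-1];cv2.imwrite("pics/wrist4.png",a)
E
sed -i 's/a<30 or y>300/a<30 or y>300 or 200<x<420 and w>h/' off2.py
sed -e 's/off("pics.*/off("pics\/wrist4.png",(65,130,185,260),(420,130,540,260),(225,90,370,240),camera_model("wrist"))/' off.py > off4.py; python3 off4.py
```

```text
[0.4879418  0.04633682 0.045302  ] [-16.05785545  -4.19434019  17.19008558]
hole (137.0, 159.0) (58.0, 80.0)
hole (489.0, 159.0) (58.0, 62.0)
disc 310.93316650390625 125.65780639648438 47.85403823852539
hole dist 0.13198017098835074 yaw nest 15.852057980931505 plate rel -0.17248067312222404
mid rel: x (marks) -0.012  x (disc) -0.0119  y (disc) -0.0008 marks y lvl [np.float64(0.11), np.float64(-0.1098)] origin [0.5609842  0.06875936]
```

View pics/wrist4.png

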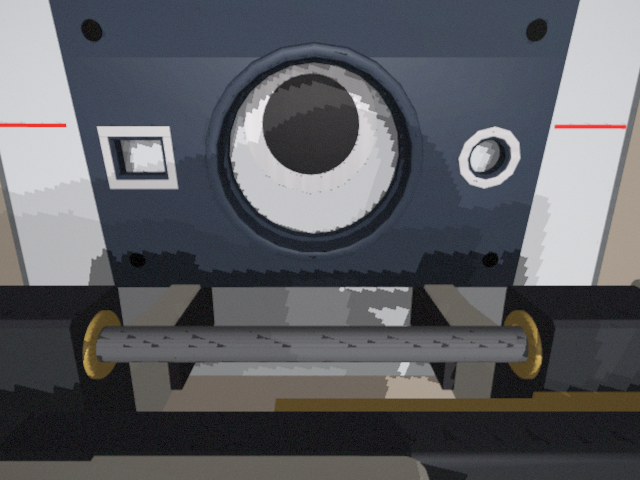

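The holes are at (138,158) and (490,158), the disc at (311,125). Lateral offset is about -0.5 mm and yaw about 0, with 12 mm still to go. I keep pushing in small steps.

Call:
drive_tool --increments '[[[1,0.01,0,-0.005,0],[1,0.02,0,-0.005,0],[1,0.03,0,-0.005,0],[1,0.04,0,-0.005,0],[1,0.04,0,-0.005,0]]]'

```text
time_s: 8.57
tcp_pos: [0.4971, 0.05, 0.046]
eef_rot: [-180.0, -0.0, 16.1]
contact_force: [-2.7, 0.4, 2.4]
gripper_width: 0.0878
gripper_force: 1.0
```

Call:
drive_tool --increments '[[[1,0.01,0,0,0],[1,0.02,0,0,0],[1,0.03,0,0,0],[1,0.03,0,0,0]]]'

```text
time_s: 9.07
tcp_pos: [0.4977, 0.05, 0.0457]
eef_rot: [180.0, 0.3, 16.1]
contact_force: [-12.0, -0.1, 12.4]
gripper_width: 0.0877
gripper_force: 7.2
```

```bash
cat > look.py <<'E'
from h import *
import sys
s=r.get_state();print(s["tcp_pos"],s["contact_force"])
a=capture("wrist")[:,:,::-1];cv2.imwrite(f"pics/wrist{sys.argv[1]}.png",a)
E
python3 look.py 5; sed -i 's/wrist4/wrist5/' off4.py; python3 off4.py
```

```text
[0.49768873 0.04998552 0.0456963 ] [-12.01249361  -0.10857348  12.38591155]
hole (86.5, 194.5) (129.0, 43.0)
hole (481.5, 157.5) (55.0, 59.0)
disc 312.8374328613281 151.5967254638672 47.23741912841797
hole dist 0.15140906903301013 yaw nest 15.850931421926141 plate rel -5.508249217105735
mid rel: x (marks) -0.0081  x (disc) -0.0085  y (disc) 0.012 marks y lvl [np.float64(0.1108), np.float64(-0.1098)] origin [0.56068652 0.06873072]
```

```bash
python3 - <<'E'
from off import *
for z in(.038,.041): off("pics/wrist5.png",(92,125,175,190),(440,120,530,195),(225,90,370,240),camera_model("wrist"),z)
a=cv2.imread("pics/wrist5.png")[90:230]
b=np.zeros((560,800,3),np.uint8)
b[:280]=cv2.resize(a[:,60:260],(400,280)).repeat(1,0) if 0 else np.hstack([cv2.resize(a[:,80:280],(400,280)),cv2.resize(a[:,380:580],(400,280))])
a=capture("side")[:,:,::-1];b[280:]=cv2.resize(a[190:316,230:410],(800,560))[140:420]
cv2.imwrite("pics/c5.png",b)
E
```

```text
hole (141.0, 155.0) (60.0, 66.0)
hole (481.4070816040039, 154.39380264282227) (55.314388275146484, 61.80535888671875)
disc 312.8374328613281 151.5967254638672 47.23741912841797
hole dist 0.13195867873116512 yaw nest 15.850931421926141 plate rel -0.2950604013632253
mid rel: x (marks) -0.0004  x (disc) -0.0008  y (disc) 0.0007 marks y lvl [np.float64(0.1108), np.float64(-0.1098)] origin [0.56068652 0.06873072]
hole (141.0, 155.0) (60.0, 66.0)
hole (481.4070816040039, 154.39380264282227) (55.314388275146484, 61.80535888671875)
disc 312.8374328613281 151.5967254638672 47.23741912841797
hole dist 0.1293934364004798 yaw nest 15.850931421926141 plate rel -0.2950604013631777
mid rel: x (marks) -0.0002  x (disc) -0.0006  y (disc) 0.0007 marks y lvl [np.float64(0.1108), np.float64(-0.1098)] origin [0.56068652 0.06873072]
```

View pics/c5.png

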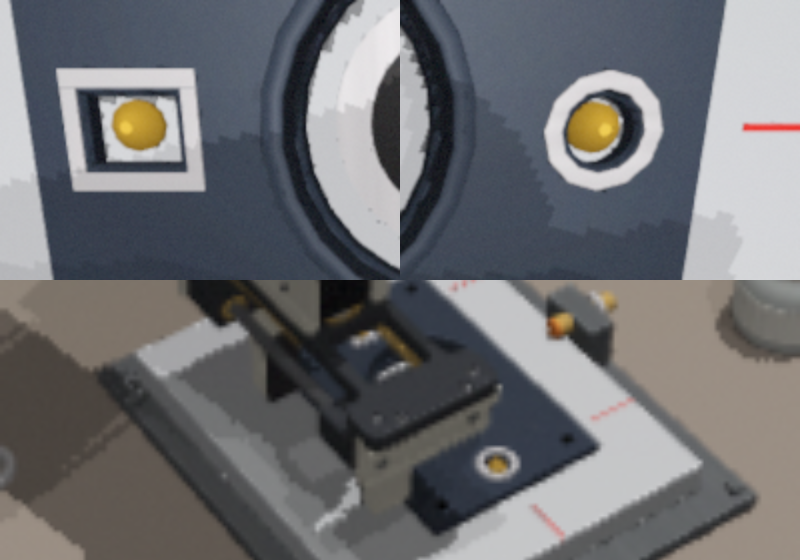

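Both gold pins show through their holes, slot at crop (138,124) and round hole at (593,127), and the plate looks flat. I back off and rise to check from above.

Call:
drive_tool --increments '[[[1,-0.06,0,0,0],[1,-0.08,0,-0.3,0],[1,-0.08,0,-0.8,0],[-1,-0.08,0,-1,0],[-1,-0.08,0,-1,0]]]'

```text
time_s: 9.8
tcp_pos: [0.4929, 0.0491, 0.1683]
eef_rot: [-180.0, -0.3, 16.1]
contact_force: [-0.5, -1.5, -0.2]
gripper_width: 0.0731
gripper_force: 0.0
```

```bash
python3 look.py 6; python3 - <<'E'
from off import *
m=camera_model("wrist");im=cv2.imread("pics/wrist6.png");b=im.astype(int)
hsv=cv2.cvtColor(im,cv2.COLOR_BGR2HSV)
g=cv2.inRange(hsv,(18,120,90),(32,255,255));_,_,st,ce=cv2.connectedComponentsWithStats(g)
for i in range(1,len(st)):
    if 25<st[i,4]<2000: print("gold",st[i],ce[i].round(1),ray(m,ce[i],.04).round(4))
red=(b[:,:,2]-np.maximum(b[:,:,1],b[:,:,0])>50).astype(np.uint8);_,_,st,ce=cv2.connectedComponentsWithStats(red)
for i in range(1,len(st)):
    if st[i,4]>20 and st[i,1]<280: print("mark",st[i],ray(m,ce[i],.032)[0,:2].round(4))
d=(im.max(2)<110).astype(np.uint8);d[280:]=0
n,l,st,ce=cv2.connectedComponentsWithStats(cv2.morphologyEx(d,cv2.MORPH_OPEN,np.ones((3,3))))
from nest import quad
i=1+np.argmax([s[4] if s[1]>3 and s[0]>90 else 0 for s in st[1:]]);print(st[i])
k=quad((l==i).astype(np.uint8)*255)
for z in(.038,.042):
    P=ray(m,k,z);print(z,k.round(1).tolist(),P[:,:2].round(4).tolist(),np.linalg.norm(P-np.roll(P,-1,0),axis=1).round(4),P.mean(0).round(4))
E
```

```text
[0.49293049 0.04905979 0.16828825] [-0.50453225 -1.49225043 -0.16721161]
gold [214 129  14  14 146] [220.2 135.2] [[0.5418 0.129  0.04  ]]
gold [399 130  15  13 152] [405.9 135.8] [[0.5763 0.0078 0.04  ]]
gold [118 319  13  28 140] [123.2 334.2] [[0.3729 0.1698 0.04  ]]
gold [493 327  14  51 272] [501.1 352.9] [[ 0.4399 -0.122   0.04  ]]
gold [120 354   8  19  85] [122.4 365.1] [[0.3449 0.1663 0.04  ]]
mark [212   0   4  35  85] [0.6126 0.1507]
mark [412   0   4  36  83] [0.6477 0.0264]
mark [137 134  40   3 110] [0.5293 0.1727]
mark [450 135  40   3  81] [ 0.5887 -0.0372]
[  184    50   260   166 31679]
0.038 [[443.5, 50.0], [429.5, 214.0], [197.2, 214.0], [184.4, 50.0]] [[0.6336, 0.0023], [0.5298, -0.0276], [0.4832, 0.1336], [0.5873, 0.163]] [0.1081 0.1678 0.1082 0.1673] [0.5585 0.0678 0.038 ]
0.042 [[443.5, 50.0], [429.5, 214.0], [197.2, 214.0], [184.4, 50.0]] [[0.6326, 0.0033], [0.5303, -0.0262], [0.4844, 0.1327], [0.587, 0.1617]] [0.1065 0.1654 0.1066 0.1649] [0.5586 0.0679 0.042 ]
```

Seated: the plate's near and far edges measure the same length at the flat height, and the pins line up with the marks. Next is the button.

Call:
drive_tool --increments '[[[-1,0.1,-0.5,0,0],[-1,0.2,-0.97,0,0]]]'

```text
time_s: 10.1
tcp_pos: [0.4816, 0.1674, 0.1647]
eef_rot: [180.0, 0.1, 16.0]
contact_force: [1.7, 0.1, 0.7]
gripper_width: 0.0492
gripper_force: 0.0
```

Call:
drive_tool --increments '[[[-1,0.05,-0.5,0,0],[-1,0.1,-0.97,0,0],[-1,0.1,-0.97,0,0],[-1,0.1,-0.97,0,0]]]'

```text
time_s: 10.6
tcp_pos: [0.4606, 0.2815, 0.1644]
eef_rot: [179.9, 0.1, 16.1]
contact_force: [0.8, -0.2, 0.8]
gripper_width: 0.0089
gripper_force: 0.0
```

```bash
python3 look.py 7; python3 - <<'E'
from h import *
m=camera_model("wrist");im=cv2.imread("pics/wrist7.png");hsv=cv2.cvtColor(im,cv2.COLOR_BGR2HSV);s=r.get_state();print(s["gripper_width"])
for nm,lo,hi in(("green",(45,90,50),(85,255,255)),("red",(0,150,70),(6,255,255)),("yellow",(22,120,60),(35,255,255))):
    _,l,st,ce=cv2.connectedComponentsWithStats(cv2.inRange(hsv,lo,hi))
    for i in range(1,len(st)):
        if st[i,4]>300 and st[i,1]<300: print(nm,st[i],ce[i],ray(m,ce[i],.073).round(4))
E
```

```text
[0.46061297 0.28154836 0.16441654] [ 0.80197492 -0.16355299  0.75445532]
0.005004135917726855
green [ 187  184   52   50 2039] [212.65031878 208.61794998] [[0.4688 0.3486 0.073 ]]
red [ 191   54   71   74 4068] [225.45870206  90.36627335] [[0.5385 0.3559 0.073 ]]
yellow [  158    15   148   253 17081] [229.90398689 143.11521574] [[0.5105 0.347  0.073 ]]
```

Call:
drive_tool --increments '[[[-1,0.218,-0.45,0,0],[-1,0.218,-0.505,0,0],[-1,0.218,-0.505,0.3,0],[-1,0.218,-0.505,0.57,0],[-1,0.218,-0.505,0.57,0]]]'

```text
time_s: 11.28
tcp_pos: [0.4687, 0.3445, 0.0952]
eef_rot: [179.8, 0.3, 16.0]
contact_force: [-0.6, 0.7, 0.8]
gripper_width: 0.0006
gripper_force: 0.0
```

Call:
drive_tool --increments '[[[-1,0,0,0.05,0],[-1,0,0,0.1,0],[-1,0,0,0.1,0]]]'

```text
time_s: 11.65
tcp_pos: [0.4703, 0.3477, 0.0863]
eef_rot: [-180.0, -0.1, 16.1]
contact_force: [1.1, -1.2, 2.9]
gripper_width: 0.0003
gripper_force: 1.2
```

Call:
drive_tool --increments '[[[-1,0,0,0.02,0],[-1,0,0,0.04,0],[-1,0,0,0.04,0]]]'

```text
time_s: 12.02
tcp_pos: [0.4703, 0.3478, 0.0822]
eef_rot: [-180.0, -0.1, 16.1]
contact_force: [0.8, -2.7, 12.0]
gripper_width: 0.0002
gripper_force: 6.1
```

Call:
drive_tool --increments '[[[-1,0,0,0.02,0],[-1,0,0,0.03,0],[-1,0,0,0.03,0]]]'

```text
time_s: 12.4
tcp_pos: [0.4705, 0.3479, 0.0816]
eef_rot: [-180.0, -0.2, 16.2]
contact_force: [-10.0, -8.1, 37.6]
gripper_width: 0.0004
gripper_force: 19.1
```

Something hard stops the tool at TCP z = 0.0816, a few mm higher than expected. I back off and take a fine force profile to see whether that was the button's full travel.

Call:
drive_tool --increments '[[[-1,0,0,-0.05,0],[-1,0,0,-0.12,0],[-1,0,0,-0.12,0],[-1,0,0,-0.12,0]]]'

```text
time_s: 12.9
tcp_pos: [0.4691, 0.3471, 0.0908]
eef_rot: [180.0, 0.1, 16.1]
contact_force: [0.1, -0.2, -0.3]
gripper_width: 0.0004
gripper_force: 0.0
```

```bash
python3 - <<'E'
from h import *
for i in range(3):
    s=r.get_state();a=capture("side");print(s["tcp_pos"],s["contact_force"])
cv2.imwrite("pics/side8.png",a[:,:,::-1]);cv2.imwrite("pics/wrist8.png",capture("wrist")[:,:,::-1])
E
```

```text
[0.46913277 0.34711794 0.09077798] [ 0.14030235 -0.18978174 -0.2869875 ]
[0.46918853 0.34708843 0.09075816] [-0.106074   -0.33717489  0.78989657]
[0.46925467 0.34711562 0.09078973] [-0.0532812  -0.36348279  0.38735511]
```

Call:
drive_tool --increments '[[[-1,0,0,0.04,0],[-1,0,0,0.04,0],[-1,0,0,0.04,0]]]'

```text
time_s: 13.48
tcp_pos: [0.4697, 0.3475, 0.0868]
eef_rot: [-180.0, -0.0, 16.1]
contact_force: [0.2, -0.3, 1.7]
gripper_width: 0.0006
gripper_force: 1.1
```

Call:
drive_tool --increments '[[[-1,0,0,0.01,0],[-1,0,0,0.01,0],[-1,0,0,0.01,0]]]'

```text
time_s: 13.85
tcp_pos: [0.4698, 0.3476, 0.0857]
eef_rot: [-180.0, -0.0, 16.1]
contact_force: [-0.7, 0.3, 2.6]
gripper_width: 0.0006
gripper_force: 1.4
```

Call:
drive_tool --increments '[[[-1,0,0,0.01,0],[-1,0,0,0.01,0],[-1,0,0,0.01,0]]]'

```text
time_s: 14.22
tcp_pos: [0.4697, 0.3476, 0.0844]
eef_rot: [-180.0, -0.0, 16.1]
contact_force: [0.1, 0.5, 3.1]
gripper_width: 0.0005
gripper_force: 1.8
```

Call:
drive_tool --increments '[[[-1,0,0,0.01,0],[-1,0,0,0.01,0],[-1,0,0,0.01,0]]]'

```text
time_s: 14.6
tcp_pos: [0.4697, 0.3475, 0.0832]
eef_rot: [-180.0, -0.0, 16.1]
contact_force: [0.6, 1.7, 4.8]
gripper_width: 0.0004
gripper_force: 2.1
```

Call:
drive_tool --increments '[[[-1,0,0,0.01,0],[-1,0,0,0.01,0],[-1,0,0,0.01,0]]]'

```text
time_s: 14.98
tcp_pos: [0.4698, 0.3475, 0.0823]
eef_rot: [-180.0, -0.0, 16.1]
contact_force: [-0.4, 0.3, 7.2]
gripper_width: 0.0002
gripper_force: 3.6
```

Call:
drive_tool --increments '[[[-1,0,0,0.01,0],[-1,0,0,0.01,0],[-1,0,0,0.01,0]]]'

```text
time_s: 15.35
tcp_pos: [0.4698, 0.3476, 0.0821]
eef_rot: [-180.0, -0.1, 16.1]
contact_force: [-3.7, -0.5, 15.9]
gripper_width: 0.0002
gripper_force: 7.9
```

Call:
drive_tool --increments '[[[-1,0,0,0.01,0],[-1,0,0,0.01,0],[-1,0,0,0.01,0]]]'

```text
time_s: 15.72
tcp_pos: [0.4699, 0.3476, 0.0819]
eef_rot: [-180.0, -0.1, 16.1]
contact_force: [-7.9, -2.6, 23.8]
gripper_width: 0.0002
gripper_force: 12.2
```

The force rises linearly to 5 N over 6 mm and then hits the stop, so the button was fully pressed. Now I release it and retreat.

Call:
drive_tool --increments '[[[-1,0,0,-0.06,0],[-1,0,0,-0.3,0],[-1,0,0,-0.8,0],[-1,0,0,-1,0],[-1,0,0,-1,0]]]'

```text
time_s: 16.35
tcp_pos: [0.4698, 0.3477, 0.2011]
eef_rot: [-179.9, -0.1, 16.1]
contact_force: [-0.6, -0.5, -0.7]
gripper_width: 0.0005
gripper_force: 0.0
```

Call:
drive_tool --increments '[[[-1,0,0,-0.2,0],[-1,0,0,-0.2,0],[-1,0,0,-0.2,0],[-1,0,0,-0.2,0]]]'

```text
time_s: 16.85
tcp_pos: [0.4691, 0.3469, 0.2221]
eef_rot: [179.9, 0.1, 16.1]
contact_force: [0.5, 0.1, -0.0]
gripper_width: 0.0001
gripper_force: 0.0
```

```bash
python3 - <<'E'
from h import *
a=capture("side")[:,:,::-1];t=capture("top")[:,:,::-1]
o=np.zeros((600,800,3),np.uint8);o[:300,:400]=cv2.resize(t,(400,300));o[:300,400:]=cv2.resize(a,(400,300))
o[300:,:400]=cv2.resize(t[185:290,250:390],(400,300),interpolation=cv2.INTER_CUBIC);o[300:,400:]=cv2.resize(a[195:316,240:401],(400,300),interpolation=cv2.INTER_CUBIC)
cv2.imwrite("pics/final.png",o);s=r.get_state();print(s["tcp_pos"],s["contact_force"],s["qd"].round(2),s["time_s"])
E
```

```text
[0.46936769 0.34711566 0.22259822] [ 0.53302537 -0.71758857 -0.2118939 ] [ 0.06 -0.23  0.32 -0.02 -0.04  0.03] 16.95
```

View pics/final.png

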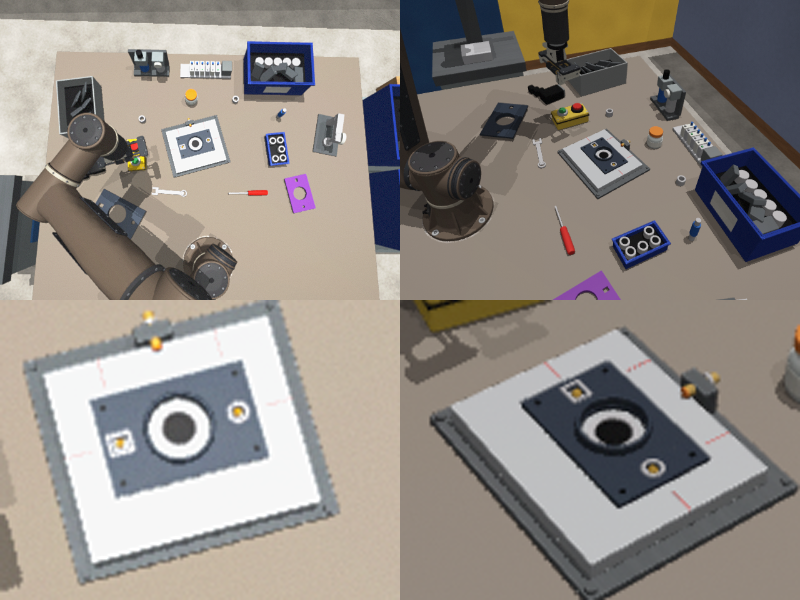

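The last picture shows the plate flat with both pins in their holes, at (122,442) and (237,411) in the enlarged view. The origin disc sits centred in the bore, and the arm is clear with nothing else moved.

```bash
python3 -c "
from plant import job
print(job.close_job())"
```

```text
the job is handed in; nothing more can be done
None
```

The plate lies flat over both pins, the green button was pressed fully down and released afterwards, and the job was handed in at about 17 s with the arm clear and the red stop untouched.

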